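# Put the kettle on

## Robot

A 6-joint arm with a two-finger parallel gripper is mounted at the origin on the work surface. World frame = base frame: x ahead of the robot, y to its left, z up, the work surface at z = 0. Lengths are in m, angles in rad, forces in N, time in s.
With the tool pointing down it reaches from about 0.275 to 1 m from the base axis. Payload 8.4 kg.
Tool frame: the origin (TCP) lies midway between the tips of the shut fingers; the grasp point (between the pads) lies 19 mm behind it (arm.hold_point_z is the distance from the TCP to the grasp point, in m); z points along the fingers, y is the line along which they close (so a half turn about z gives the same grasp; the last joint's range is limited). The gripper opens to 85 mm and grips with 20 to 120 N. Pads are 22 mm wide; open, the fingers measure 114 mm over their backs; the gripper's body (76 mm by 85 mm) begins 54 mm behind the grasp point. The pads swing forward as they close: fully open they stand 13 mm farther back than shut.
Start: joints at [1.271, 0.353, 1.633, -0, 1.155, -0.002], TCP at [0.183, 0.597, 0.231] pointing down, gripper open.
Joint ranges: [-2.63, 2.63], [-0.92, 2.1], [0.06, 2.66], [-1.3, 4.44], [0, 2.69], [-3.02, 3.02]. Speed limits (rad/s): [2.22, 2.22, 2.79, 3.14, 3.14, 3.14].

## Interface

Orientations are given as a 3x3 rotation matrix whose columns are the frame's x, y, z axes.
In Python, from bench import arm gives the robot as it stands.
- The arm moves only by the tool move_arm, never from a script. Its argument "steps" is a list of rows, each a list of 6 numbers: the shift along the world's x, y, z in cm, then the turn, a rotation vector about the world's x, y, z in rad. In form: [[tx, ty, tz, ax, ay, az], ...]. A call has 1 to 8 rows; each row shifts and turns the commanded pose from where the row before left it; what a row does not reach is not made up. A row lasts 1/12 s, in which the tool goes at most 41.7 mm and 7.16 degrees, less where a joint would pass 70% of its speed; a pose out of reach is approached as far as the arm can. A call is refused whole if a number of a shift passes 4.17 or a number of a turn 0.125, either way. A call with a gripper value outside its range is refused whole. "claw" is the finger opening in cm, from 0 to 8.54, set as the call begins (left out, the last holds). The fingers move at their own pace and stop on an object; "grip_force" is the grip in N (left out, the last holds). Time passes only in rows, so rows that do not move let the fingers close. It gives the time, the measured TCP pose, the force, the opening and the grip force at its end, in the units of the state.
- arm.get_obs(): the state, without advancing time (a new reading comes with each control period).
- arm.read_camera(name): name is "scene" or "side" or "wrist"; returns (picture, depth): 480x640x3 uint8, blue, green, red; 480x640 float32, m along the optical axis (not along the pixel's ray), 0 where there is no reading.
- arm.camera_model(name): a dict with "mtx" (3x3 intrinsics, pixels), "dist" ([k1, k2, p1, p2, k3] as OpenCV has them; the pictures are not rectified), "rvec" (rotation vector, rad) and "tvec" (3), from world to camera coordinates, as OpenCV has them. Camera axes: x right, y down, z forward; pixel columns grow to the right and rows downward; lengths in m; the calibration is good to about 2 mm. A picture is of the moment at which its call begins: read the wrist's pose just before it. camera_model takes no time and is no camera call; for the wrist camera it gives the pose at the moment of the call.
- arm.close_job(): hands the job in; it is judged then, once.
The state is a dict: "time": time; "joints": joint angles; "joint_velocities": joint speeds; "effort": joint torques, N m; "tool_pos": TCP position; "eef_rot": TCP orientation; "wrist_force": force on the tool from outside, world axes, zero at the start; "ft_torque": the same for the moment, N m; "grip_width": finger opening in m; "grip_force": force on a finger pad.
Only numpy, scipy, OpenCV 4.12 (cv2) and the standard library are available. Lean on these libraries where they do the work, as an engineer would, in place of code of your own. Each camera call takes 0.05 s, during which the arm holds its last target. There are 200 camera calls.

## Task

Put the kettle on: swing its folded handle up until it stands upright, then lift the kettle across, without tipping it over, set it down gently in the middle of the hob's burner grate and let go. Then light the burner: push the hob's spring knob in and, keeping it in, turn it anticlockwise past its safety stop as far as it goes (just over a quarter turn), and let it spring back out. The kettle must stay there with its handle upright, and the pot, mug and spatula must be left where they are.

Things in the scene. Friction and masses are not known exactly. Their poses are not given: they have to be found in the camera images.
- kettle: Steel kettle, 0.5 to 0.8 kg, left or right of the hob. Body 156 mm across, narrowing above 58 mm to 108 across at 92 mm height; lid knob up to 121 mm. Origin: middle of its underside; z up. The spout points along its +x, to 128 mm from the axis, 100 mm high. The bail handle hinges on the line through (0, 0, 90 mm) parallel to its y axis.
- bail (a joint): Angle of the kettle's wire bail handle: 0 = upright, negative = folded towards the kettle's -x side (away from the spout), limits -0.95 and 0.95 rad. It begins folded, between -0.95 and -0.78; a light hinge (0.03 N m of friction, bail 50 g) that stays where it is left.
- bail_grip (a point): Middle of the bail's lacquered, slippery wooden grip: bar 16 mm thick, 84 mm long, parallel to the kettle's y axis, 85 mm from the hinge line (175 mm above the kettle's underside when upright; folded, about 145 mm above it and 65 mm to the -x side of its axis). 7 mm wire legs join it to the hinges. To raise it push it up along its arc from its outer (-x) side, or pinch it.
- hob: Fixed aluminium single-burner gas hob, 330 mm deep (x), 280 wide (y). Origin: middle of its underside; z up; -x side faces the robot. Flat top 70 mm high, x from -85 to +165 mm; in front of it (x -85 to -165 mm) a console slopes down at 24 degrees to 34 mm height; its outward normal is (-0.407, 0, 0.914) in the hob's frame.
- burner (a point): Middle of the burner grate, at the height of the top of its four radial steel bars (92 mm above the worktop), on which a pan stands; it lies at (40, 0, 92) mm in the hob's frame. The bars reach from 30 to 105 mm from this point.
- knob_grip (a point): On the axis of the hob's black knob, 43 mm out from the console, 5 mm below the top of its bar grip (62 mm long, 14 wide, 27 high), which stands on a disc 66 mm across whose face is 22 mm below this point. Moves in with the knob. Axis: the console's normal through (-125, 55, 52) mm of the hob. Site z: out along the axis; x: along the bar to its white-lined end, straight up the slope when off.
- knob (a joint): Turn of the knob, 0 = off, growing anticlockwise as seen from outside facing the console; end stop at 1.65 rad (fully on). Unless the knob is pushed in it is blocked at about 0.37 rad by a safety stop; pushed in at least 6.5 mm it passes, and past about 1.0 rad it can come out again. Friction about 0.03 N m; it stays where it is left.
- knob_press (a joint): How far the knob is pushed in along its axis, 0 = out, 0.008 m = fully in; spring, 3 N at the start and 7.5 N fully in.
- pot: Bystander: lidded steel pot, 176 mm across (224 mm over the handles), 132 mm high, on the other side of the hob from the kettle. Origin: middle of its underside.
- mug: Bystander: white mug, 80 mm across, 92 mm high, beyond the right side place. Origin: middle of its underside.
- spatula: Bystander: wooden spatula, 280 mm long, 20 mm thick, lying in front of the hob on the robot's side. Origin: under its middle.
Things that resemble listed ones, but are neither listed nor needed, are in the scene too. What is shaped like the kettle but pink is not meant.

How it is judged:
By the outcome, as a careful person would: the job done as asked, in the order asked, and still so for the second after the job is handed in, with the robot touching nothing.
It also fails if it takes over 72 s, if anything falls off the work surface, if the arm or the gripper's body presses on something with over 40 N, if the wrist force passes 120 N, or if a joint passes its speed limit or range.

## Working session

There is one attempt and no reset: what is moved stays moved. The work goes in short steps, Python scripts to look and compute and a tool call to move; the robot and the scene stay as the last step left them, time stands still between calls to the robot, and variables do not carry over. Pictures are saved under pics/ and viewed, at most 10 in all, crops included, and the job is handed in when it is done.

Besides the shell and the picture viewer there is one more tool, called after "Request:" in YAML: its name, and indented under it one key for each argument. move_arm: Moves the arm, as the interface text tells. Its arguments: {"type":"object","properties":{"steps":{"type":"array"},"claw":{"type":"number"},"grip_force":{"type":"number"}},"required":["steps"]}

```bash
mkdir -p pics; ls; cat > h.py <<'E'
import numpy as np, cv2
from bench import arm
def snap(n,f):
    m=arm.camera_model(n); im,d=arm.read_camera(n)
    cv2.imwrite(f'pics/{f}.png',im); np.savez(f'pics/{f}.npz',im=im,d=d,**{k:np.array(m[k]) for k in('mtx','dist','rvec','tvec')})
def world(f,uv=None):
    z=np.load(f'pics/{f}.npz'); d=z['d']
    if uv is None:
        v,u=np.mgrid[:480,:640]; uv=np.stack([u.ravel(),v.ravel()],1)
    uv=np.array(uv); p=cv2.undistortPoints(uv.astype(float).reshape(-1,1,2),z['mtx'],z['dist'])[:,0]
    dd=d[uv[:,1],uv[:,0]]; c=np.c_[p*dd[:,None],dd]
    R=cv2.Rodrigues(z['rvec'])[0]; w=(c-z['tvec'].ravel())@R
    w[dd==0]=np.nan
    return w
E
python3 - <<'E'
from h import *
snap('scene','s0'); snap('side','d0')
a=np.load('pics/s0.npz')['im'];b=np.load('pics/d0.npz')['im']
o=arm.get_obs();print(o['time'],o['tool_pos'],o['eef_rot'],arm.hold_point_z)
E
```

```text
pics
0.1 [0.1832728  0.59708694 0.23063165] [[-9.55978209e-01  2.93437461e-01 -3.47106155e-04]
 [ 2.93437666e-01  9.55977476e-01 -1.18386878e-03]
 [-1.55657838e-05 -1.23360678e-03 -9.99999239e-01]] 0.0187
```

View pics/s0.png

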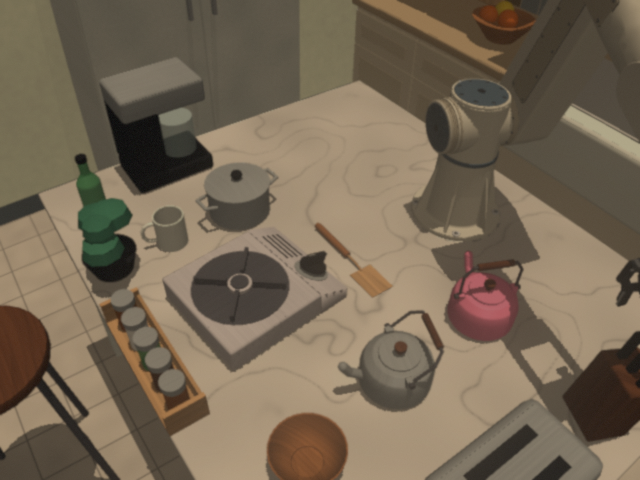

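View pics/d0.png

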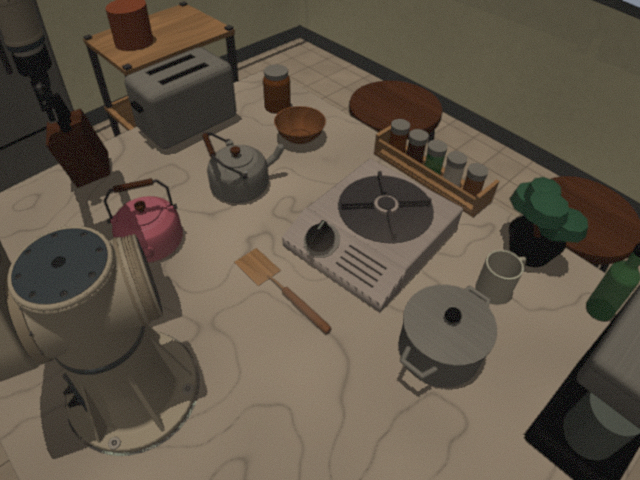

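Scene view: the steel kettle is at (395,365), its folded brown grip at (432,331) and its spout at (348,370). The only lookalike is the pink kettle at (483,305), which I rule out by colour. The hob's burner hub is at (239,283) and the knob at (313,263). In the side view the kettle is at (237,175), the hub at (386,204) and the knob at (319,237). Next, one close crop of the kettle and knob.

```bash
python3 - <<'E'
from h import *
s=np.load('pics/s0.npz')['im'];d=np.load('pics/d0.npz')['im']
r=lambda a,x,y,w,h:cv2.resize(a[y:y+h,x:x+w],(400,300),interpolation=cv2.INTER_CUBIC)
c=np.vstack([np.hstack([r(s,325,295,140,105),r(d,180,120,120,90)]),np.hstack([r(s,280,230,80,60),r(d,280,205,80,60)])])
cv2.imwrite('pics/c0.png',cv2.convertScaleAbs(c,alpha=1.5))
for f,uv in (('s0',[(239,283),(313,263),(400,348),(432,331),(348,368),(250,255),(210,300)]),('d0',[(386,204),(319,237),(236,151),(210,145),(276,154)])):
    print(f);print(np.round(world(f,uv),4))
E
```

```text
s0
[[ 0.668  -0.0319  0.0906]
 [ 0.4919  0.0052  0.0835]
 [ 0.5046  0.3221  0.1193]
 [ 0.4482  0.3458  0.157 ]
 [ 0.6028  0.2842  0.0877]
 [ 0.5946 -0.1107  0.0724]
 [ 0.74   -0.0377  0.0743]]
d0
[[ 0.6609 -0.0424  0.0837]
 [ 0.4778 -0.0111  0.081 ]
 [ 0.4984  0.3087  0.1192]
 [ 0.4405  0.3281  0.1568]
 [ 0.5954  0.2741  0.0781]]
```

View pics/c0.png

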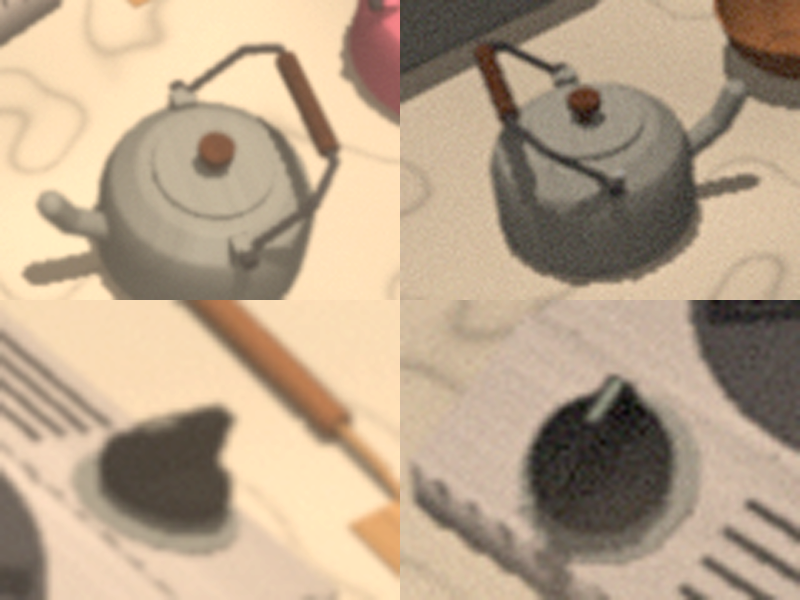

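```bash
cat > fit.py <<'E'
from h import *
from scipy.optimize import least_squares
W=[world('s0'),world('d0')]
def box(w,x0,x1,y0,y1,z0,z1):
    return w[(w[:,0]>x0)&(w[:,0]<x1)&(w[:,1]>y0)&(w[:,1]<y1)&(w[:,2]>z0)&(w[:,2]<z1)]
for n,ws in (('s',W[:1]),('d',W[1:]),('both',W)):
    w=np.vstack(ws)
    p=box(w,.52,.87,-.25,.15,.066,.075)
    (cx,cy),sz,an=cv2.minAreaRect((p[:,:2]*1000).astype(np.float32)); print(n,'hobtop',cx,cy,sz,an,len(p),np.median(p[:,2]))
    k=box(w,.40,.60,.2,.42,.02,.055)
    r=least_squares(lambda q:np.hypot(k[:,0]-q[0],k[:,1]-q[1])-.078,[.5,.315],loss='soft_l1',f_scale=.002).x
    print('kettle',r,len(k))
    g=box(w,.38,.48,.25,.42,.135,.175); c=g.mean(0); print('grip pts',c,g.min(0),g.max(0),len(g))
    sp=box(w,.57,.66,.22,.34,.06,.11); print('spout',sp.mean(0),sp[sp[:,0].argmax()],len(sp))
    nb=box(w,.43,.54,-.06,.07,.075,.12); print('knob',nb.mean(0),nb.min(0),nb.max(0))
E
python3 fit.py
```

```text
s hobtop 689.7491455078125 -36.58995056152344 (342.4539489746094, 290.8478698730469) 3.9490957260131836 7944 0.07219055141952004
kettle [0.50147837 0.31858743] 637
grip pts [0.44811961 0.3443738  0.15316222] [0.42183329 0.27259248 0.13506628] [0.47907038 0.398444   0.16441262] 409
spout [0.58876446 0.29979683 0.0761399 ] [0.62289154 0.28084912 0.09737384] 397
knob [0.49336682 0.00440939 0.08865643] [ 0.44658403 -0.03310486  0.07502717] [0.53957412 0.06614367 0.11082182]
d hobtop 686.48388671875 -43.324920654296875 (336.2059020996094, 293.17999267578125) 6.12889289855957 8123 0.07119257284977626
kettle [0.5024761  0.31918638] 632
grip pts [0.44044108 0.32907707 0.15084408] [0.42093951 0.2658541  0.13511096] [0.47975061 0.39415894 0.15780102] 210
spout [0.59748242 0.27605207 0.07945333] [0.61922292 0.27354235 0.09503088] 162
knob [ 0.48512081 -0.00842422  0.08826159] [ 0.44718109 -0.03434297  0.07508446] [0.5163097  0.02618787 0.10906187]
both hobtop 689.9747314453125 -36.97434997558594 (342.5628967285156, 291.8768005371094) 3.840924024581909 16067 0.07169849257007511
kettle [0.50186471 0.31887281] 1269
grip pts [0.44551461 0.33918428 0.15237578] [0.42093951 0.2658541  0.13506628] [0.47975061 0.398444   0.16441262] 619
spout [0.59129095 0.29291552 0.07710014] [0.62289154 0.28084912 0.09737384] 559
knob [ 0.48926604 -0.00197282  0.08846008] [ 0.44658403 -0.03434297  0.07502717] [0.53957412 0.06614367 0.11082182]
```

The crop confirms the steel kettle, with the bail folded away from the spout and the knob's white line pointing up the slope (off).

The fits put the kettle axis at about (0.502, 0.319), with the radius fit agreeing across both cameras. Its yaw is about -0.335, and the spout length of 0.126 m matches. The grip is at about (0.444, 0.337, 0.15). I'll move above it and take a wrist look.

Request:
move_arm:
  steps:
    - [1.6,-1.6,0.8,0,0,-0.1]
    - [1.6,-1.6,0.8,0,0,-0.1]
    - [1.6,-1.6,0.8,0,0,-0.1]
    - [1.6,-1.6,0.8,0,0,-0.1]
    - [1.6,-1.6,0.8,0,0,-0.1]
    - [1.6,-1.6,0.8,0,0,-0.1]
    - [1.6,-1.6,0.8,0,0,-0.1]
    - [1.6,-1.6,0.8,0,0,-0.1]

```text
time: 0.77
tool_pos: [0.3119, 0.4684, 0.2953]
eef_rot: [[-0.451, 0.892, -0.0], [0.892, 0.451, -0.001], [-0.0, -0.001, -1.0]]
wrist_force: [-0.7, 1.0, 0.5]
grip_width: 0.0853
grip_force: 0.0
```

Request:
move_arm:
  steps:
    - [1.6,-1.6,0.8,0,0,-0.1]
    - [1.6,-1.6,0.8,0,0,-0.1]
    - [1.6,-1.6,0.8,0,0,-0.1]
    - [1.6,-1.6,0.8,0,0,-0.1]
    - [1.6,-1.6,0.8,0,0,-0.1]
    - [1.6,-1.6,0.8,0,0,-0.1]
    - [1.6,-1.6,0.8,0,0,-0.1]
    - [0,0,0,0,0,-0.1]

```text
time: 1.43
tool_pos: [0.426, 0.3554, 0.3526]
eef_rot: [[0.328, 0.945, 0.002], [0.945, -0.328, -0.0], [0.001, 0.002, -1.0]]
wrist_force: [-0.0, 0.1, -0.1]
grip_width: 0.0851
grip_force: 0.0
```

```bash
python3 - <<'E'
from h import *
snap('wrist','w0'); o=arm.get_obs(); print(o['time'],o['tool_pos'],o['eef_rot'].round(3) if hasattr(o['eef_rot'],'round') else o['eef_rot'],o['wrist_force'])
E
```

```text
1.4833 [0.42479639 0.35626801 0.35182965] [[ 0.335  0.942  0.001]
 [ 0.942 -0.335  0.   ]
 [ 0.001  0.001 -1.   ]] [-0.89024153  0.1174613  -0.13529869]
```

View pics/w0.png

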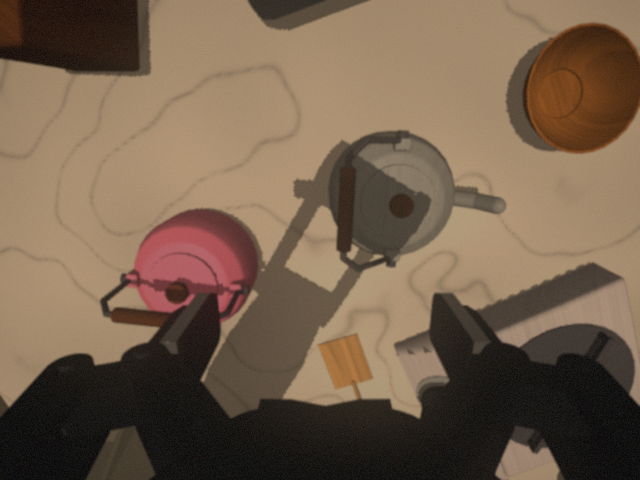

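The wrist view shows the bar grip from (348,168) to (344,250), the lid knob at (401,206), the spout tip at (500,205), and hinges at (403,141) and (391,259). The pink kettle at (178,290) is clear.

```bash
python3 - <<'E'
from h import *
w=world('w0',[(348,170),(346,209),(344,247),(401,206),(498,204),(403,144),(391,257)]);print(w.round(4))
W=world('w0').reshape(480,640,3)
g=W[172:246,341:352].reshape(-1,3); g=g[(g[:,2]>.13)&(g[:,2]<.17)]
m=g.mean(0);v=np.linalg.svd((g-m)[:,:2],full_matrices=False)[2][0];print('bar',m,v,np.arctan2(v[1],v[0]),len(g),np.median(g[:,2]))
d=w[4]-w[3];print('spout yaw',np.arctan2(d[1],d[0]),np.hypot(*d[:2]))
d=w[6]-w[5];print('hinge',np.arctan2(d[1],d[0])+np.pi/2,np.hypot(*d[:2]))
k=W.reshape(-1,3);k=k[(abs(k[:,0]-.502)<.1)&(abs(k[:,1]-.319)<.1)&(k[:,2]>.062)&(k[:,2]<.085)]
E
```

```text
[[0.4584 0.3799 0.1551]
 [0.445  0.3452 0.1557]
 [0.4311 0.3091 0.1556]
 [0.5008 0.3214 0.1216]
 [0.6099 0.2814 0.0992]
 [0.5249 0.38   0.0976]
 [0.4764 0.2595 0.097 ]]
bar [0.4450036  0.34517722 0.15502229] [-0.31064234 -0.95052687] -1.8866650617178606 813 0.15515245280606235
spout yaw -0.35083656558903764 0.11622133279784705
hinge -0.3825486208083537 0.1298791309386361
```

Request:
move_arm:
  steps:
    - [0.27,-0.15,-2.25,0,0,0]
    - [0.27,-0.15,-2.25,0,0,0]
    - [0.27,-0.15,-2.25,0,0,0]
    - [0.27,-0.15,-2.25,0,0,0]
    - [0.27,-0.15,-2.25,0,0,0]
    - [0.27,-0.15,-2.25,0,0,0]
    - [0.27,-0.15,-2.25,0,0,0]
    - [0.27,-0.15,-2.25,0,0,0]
  claw: 4
  grip_force: 20

```text
time: 2.15
tool_pos: [0.4444, 0.3455, 0.1698]
eef_rot: [[0.318, 0.948, -0.001], [0.948, -0.318, -0.0], [-0.001, -0.001, -1.0]]
wrist_force: [0.3, 0.2, 0.7]
grip_width: 0.04
grip_force: 0.0
```

Request:
move_arm:
  steps:
    - [0,0,0,0,0,0]
    - [0,0,0,0,0,0]

```text
time: 2.32
tool_pos: [0.444, 0.3451, 0.1703]
eef_rot: [[0.32, 0.948, -0.003], [0.948, -0.32, -0.002], [-0.003, -0.002, -1.0]]
wrist_force: [0.3, -0.6, 0.5]
grip_width: 0.0402
grip_force: 0.0
```

Request:
move_arm:
  steps:
    - [0.03,0,-1,0,0,-0.025]
    - [0.03,0,-1,0,0,0]
    - [0.03,0,-1,0,0,0]
    - [0,0,-1,0,0,0]
    - [0,0,0,0,0,0]

```text
time: 2.73
tool_pos: [0.4448, 0.3448, 0.1292]
eef_rot: [[0.344, 0.939, -0.002], [0.939, -0.344, -0.002], [-0.002, -0.002, -1.0]]
wrist_force: [-0.1, -0.1, -0.8]
grip_width: 0.0398
grip_force: 0.0
```

Request:
move_arm:
  steps:
    - [0.58,-0.25,0.58,0,0,0]
    - [0.63,-0.28,0.52,0,0,0]
    - [0.67,-0.29,0.44,0,0,0]
    - [0.71,-0.31,0.37,0,0,0]
    - [0.74,-0.32,0.29,0,0,0]
    - [0.76,-0.33,0.21,0,0,0]
    - [0.78,-0.34,0.13,0,0,0]
    - [0.79,-0.35,0.04,0,0,0]

```text
time: 3.4
tool_pos: [0.5036, 0.3204, 0.1574]
eef_rot: [[0.345, 0.939, 0.0], [0.939, -0.345, 0.0], [0.0, 0.0, -1.0]]
wrist_force: [-0.3, 0.4, -0.6]
grip_width: 0.0401
grip_force: 0.2
```

```bash
python3 - <<'E'
from h import *
snap('wrist','w1');snap('side','d1'); snap('scene','s1')
a=[np.load(f'pics/{f}.npz')['im'] for f in('w1','d1','s1')]
r=lambda a,x,y,w,h:cv2.resize(a[y:y+h,x:x+w],(400,300),interpolation=cv2.INTER_CUBIC)
c=np.hstack([r(a[1],140,60,200,150),r(a[2],310,260,200,150)])
cv2.imwrite('pics/c1.png',cv2.convertScaleAbs(np.vstack([c,np.hstack([r(a[0],0,0,640,480),r(a[0],240,120,200,150)])]),alpha=1.4))
o=arm.get_obs();print(o['tool_pos'],o['wrist_force'])
E
```

```text
[0.50314131 0.32032068 0.15686019] [-0.5395667   0.59214197 -0.73212687]
```

View pics/c1.png

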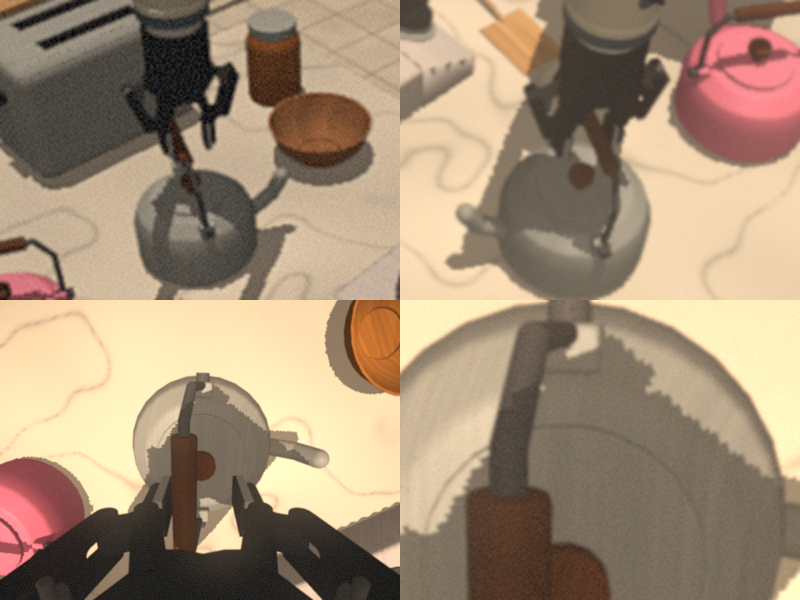

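The bar (crop, wrist pane (185,490)) is caged between the pads and nearly upright, touching the outer finger, and the kettle hasn't moved. I'll close on it.

Request:
move_arm:
  steps:
    - [0,0,0,0,0,0]
    - [0,0,0,0,0,0]
    - [0,0,0,0,0,0]
    - [0,0,0,0,0,0]
    - [0,0,0,0,0,0]
    - [0,0,0,0,0,0]
  claw: 0.8
  grip_force: 25

```text
time: 4.05
tool_pos: [0.5021, 0.3208, 0.1569]
eef_rot: [[0.345, 0.939, -0.001], [0.939, -0.345, -0.0], [-0.0, -0.0, -1.0]]
wrist_force: [-1.8, 0.3, -0.9]
grip_width: 0.0155
grip_force: 24.3
```

Request:
move_arm:
  steps:
    - [0,0,0,0,0,0]
    - [0,0,0,0,0,0]
    - [0,0,0,0,0,0]
  claw: 0
  grip_force: 90

```text
time: 4.3
tool_pos: [0.5023, 0.3208, 0.1571]
eef_rot: [[0.345, 0.939, -0.0], [0.939, -0.345, -0.0], [-0.0, -0.0, -1.0]]
wrist_force: [-0.6, 0.2, 0.3]
grip_width: 0.0136
grip_force: 87.7
```

```bash
python3 - <<'E'
from h import *
snap('side','d2');snap('scene','s2')
W=np.vstack([world('s2'),world('d2')])
from scipy.optimize import least_squares
def kfit(W,c,z0,z1):
    k=W[(np.hypot(W[:,0]-c[0],W[:,1]-c[1])<.1)&(W[:,2]>z0)&(W[:,2]<z1)]
    return least_squares(lambda q:np.hypot(k[:,0]-q[0],k[:,1]-q[1])-.078,c,loss='soft_l1',f_scale=.002).x,len(k)
print(kfit(W,[.502,.319],.02,.055))
z=np.load('pics/s2.npz')
# hob edges from images: refine pose by fitting model to cloud: top plane extents
for f in('s0','d0','w0'):
    w=world(f); p=w[(w[:,0]>.5)&(w[:,0]<.9)&(abs(w[:,1])<.3)&(w[:,2]>.064)&(w[:,2]<.079)]
    for x in (.60,.65,.70,.75,.8): # side edges y at x slices
        s=p[abs(p[:,0]-x)<.008,1]; print(f,x,np.percentile(s,[1,99]).round(3) if len(s)>20 else None)
    for y in (-.12,-.08,-.04,0,.04): 
        s=p[abs(p[:,1]-y)<.008,0]; print(f,'y',y,np.percentile(s,[1,99]).round(3) if len(s)>20 else None)
E
```

```text
(array([0.50205749, 0.31889418]), 1253)
s0 0.6 [-0.181  0.292]
s0 0.65 [-0.176  0.1  ]
s0 0.7 [-0.295  0.105]
s0 0.75 [-0.164  0.111]
s0 0.8 [-0.163 -0.074]
s0 y -0.12 [0.529 0.797]
s0 y -0.08 [0.526 0.792]
s0 y -0.04 [0.524 0.789]
s0 y 0 [0.515 0.785]
s0 y 0.04 [0.511 0.78 ]
d0 0.6 [-0.185  0.279]
d0 0.65 [-0.181  0.093]
d0 0.7 [-0.177  0.097]
d0 0.75 [-0.169  0.107]
d0 0.8 [-0.166 -0.08 ]
d0 y -0.12 [0.53  0.884]
d0 y -0.08 [0.526 0.894]
d0 y -0.04 [0.52  0.785]
d0 y 0 [0.528 0.883]
d0 y 0.04 [0.518 0.895]
w0 0.6 [-0.182  0.294]
w0 0.65 [0.017 0.101]
w0 0.7 [0.013 0.106]
w0 0.75 [-0.064  0.11 ]
w0 0.8 None
w0 y -0.12 [0.562 0.782]
w0 y -0.08 [0.582 0.784]
w0 y -0.04 [0.738 0.786]
w0 y 0 [0.725 0.782]
w0 y 0.04 [0.624 0.777]
```

Hob pose from the edges: yaw about 0.108 and width about 0.28, which matches. The burner comes out at about (0.663, -0.039), agreeing with the directly measured hub at (0.664, -0.037). Now to lift the kettle.

Request:
move_arm:
  steps:
    - [0,0,0.1,0,0,0]
    - [0,0,0.3,0,0,0]
    - [0,0,0.6,0,0,0]
    - [0,0,0.8,0,0,0]
    - [0,0,0.8,0,0,0]
    - [0,0,0.6,0,0,0]
    - [0,0,0.3,0,0,0]
    - [0,0,0,0,0,0]

```text
time: 5.07
tool_pos: [0.503, 0.3211, 0.1934]
eef_rot: [[0.345, 0.939, 0.002], [0.939, -0.345, 0.001], [0.002, 0.001, -1.0]]
wrist_force: [-0.7, -0.0, -6.3]
grip_width: 0.0133
grip_force: 87.7
```

```bash
python3 - <<'E'
from h import *
snap('side','d3');snap('scene','s3')
a=[np.load(f'pics/{f}.npz')['im'] for f in('d3','s3')]
r=lambda a,x,y,w,h:cv2.resize(a[y:y+h,x:x+w],(400,300),interpolation=cv2.INTER_CUBIC)
cv2.imwrite('pics/c3.png',cv2.convertScaleAbs(np.hstack([r(a[0],140,60,200,150),r(a[1],310,250,200,150)]),alpha=1.4))
o=arm.get_obs();print(o['tool_pos'],o['wrist_force'],o['ft_torque'],o['grip_width'])
E
```

```text
[0.50243629 0.32075614 0.1921641 ] [ 0.76128364  0.06418522 -6.03147154] [ 0.02846588  0.02915398 -0.02310902] 0.013404393138441039
```

View pics/c3.png

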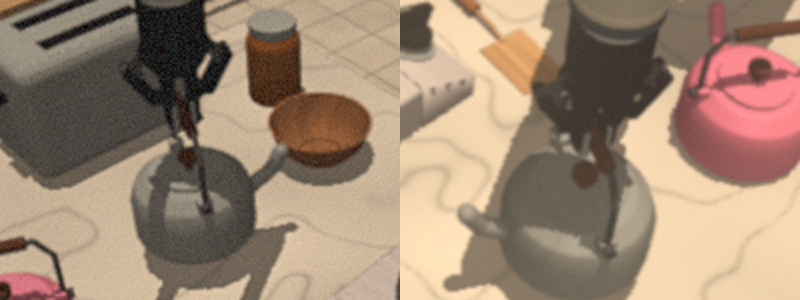

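The kettle is off the table, level and held at about 0.6 kg. I'll raise it further and carry it across.

Request:
move_arm:
  steps:
    - [0,0,0.4,0,0,0]
    - [0,0,1,0,0,0]
    - [0,0,1.6,0,0,0]
    - [0.1,-0.2,1.8,0,0,0]
    - [0.2,-0.4,1.8,0,0,0]
    - [0.3,-0.7,1.5,0,0,0]
    - [0.45,-1,1,0,0,0]
    - [0.55,-1.2,0.4,0,0,0]

```text
time: 5.83
tool_pos: [0.5193, 0.2857, 0.2893]
eef_rot: [[0.344, 0.939, 0.002], [0.939, -0.344, 0.001], [0.002, 0.002, -1.0]]
wrist_force: [-0.6, 1.0, -5.8]
grip_width: 0.0136
grip_force: 88.0
```

Request:
move_arm:
  steps:
    - [0.65,-1.4,0,0,0,0]
    - [0.7,-1.6,0,0,0,0]
    - [0.8,-1.8,0,0,0,0]
    - [0.8,-1.8,0,0,0,0]
    - [0.8,-1.8,0,0,0,0]
    - [0.8,-1.8,0,0,0,0]
    - [0.8,-1.8,0,0,0,0]
    - [0.8,-1.8,0,0,0,0]

```text
time: 6.5
tool_pos: [0.58, 0.1457, 0.2864]
eef_rot: [[0.345, 0.939, -0.001], [0.939, -0.345, -0.001], [-0.001, -0.001, -1.0]]
wrist_force: [-0.2, 0.5, -5.1]
grip_width: 0.0136
grip_force: 87.9
```

Request:
move_arm:
  steps:
    - [0.8,-1.8,0,0,0,0]
    - [0.8,-1.8,0,0,0,0]
    - [0.8,-1.8,0,0,0,0]
    - [0.8,-1.8,0,0,0,0]
    - [0.8,-1.8,0,0,0,0]
    - [0.8,-1.8,0,0,0,0]
    - [0.75,-1.7,0,0,0,0]
    - [0.7,-1.6,0,0,0,0]

```text
time: 7.17
tool_pos: [0.6423, 0.0046, 0.2862]
eef_rot: [[0.345, 0.938, -0.001], [0.938, -0.345, -0.0], [-0.001, -0.001, -1.0]]
wrist_force: [0.1, -1.1, -6.7]
grip_width: 0.0131
grip_force: 87.9
```

Request:
move_arm:
  steps:
    - [0.6,-1.3,0,0,0,0]
    - [0.45,-0.9,0,0,0,0]
    - [0.3,-0.5,0,0,0,0]
    - [0.15,-0.3,0,0,0,0]
    - [0,0,0,0,0,0]
    - [0,0,0,0,0,0]

```text
time: 7.67
tool_pos: [0.6573, -0.0227, 0.287]
eef_rot: [[0.344, 0.939, -0.0], [0.939, -0.344, 0.0], [0.0, -0.001, -1.0]]
wrist_force: [-0.6, 0.6, -5.7]
grip_width: 0.0132
grip_force: 87.9
```

```bash
cat > kf.py <<'E'
from h import *
from scipy.optimize import least_squares
def kfit(fs,c,z0,z1):
    W=np.vstack([world(f) for f in fs])
    k=W[(np.hypot(W[:,0]-c[0],W[:,1]-c[1])<.1)&(W[:,2]>z0)&(W[:,2]<z1)]
    return least_squares(lambda q:np.hypot(k[:,0]-q[0],k[:,1]-q[1])-.078,c,loss='soft_l1',f_scale=.002).x,len(k)
E
python3 - <<'E'
from kf import *
snap('side','d4');snap('scene','s4')
o=arm.get_obs();print(o['time'],o['tool_pos'],o['wrist_force'],o['ft_torque'],o['grip_width'])
for f in(['s4'],['d4'],['s4','d4']):print(kfit(f,[.66,-.04],.145,.18))
a=[np.load(f'pics/{f}.npz')['im'] for f in('d4','s4')]
r=lambda a,x,y,w,h:cv2.resize(a[y:y+h,x:x+w],(400,300),interpolation=cv2.INTER_CUBIC)
cv2.imwrite('pics/c4.png',cv2.convertScaleAbs(np.hstack([r(a[0],280,90,240,180),r(a[1],120,150,240,180)]),alpha=1.4))
E
```

```text
7.7667 [ 0.65722795 -0.02245113  0.28710217] [ 0.21954353  0.18924374 -6.12722693] [-0.00299979  0.03309605 -0.00505174] 0.013405579172912503
(array([ 0.65578935, -0.02337218]), 823)
(array([ 0.65736021, -0.0235287 ]), 820)
(array([ 0.65667519, -0.023439  ]), 1643)
```

View pics/c4.png

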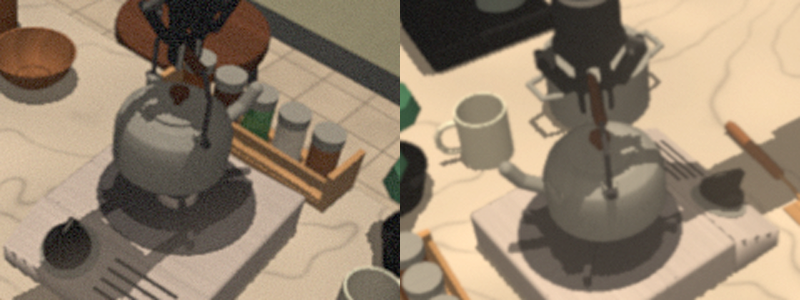

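The kettle hangs level over the hob and needs about 6 mm in x and -15 mm in y. I'll centre it and lower slowly.

Request:
move_arm:
  steps:
    - [0.15,-0.35,0,0,0,0]
    - [0.3,-0.7,0,0,0,0]
    - [0.15,-0.4,-0.3,0,0,0]
    - [0,0,-0.6,0,0,0]
    - [0,0,-0.8,0,0,0]
    - [0,0,-0.8,0,0,0]
    - [0,0,-0.5,0,0,0]
    - [0,0,-0.3,0,0,0]

```text
time: 8.43
tool_pos: [0.6628, -0.0375, 0.2524]
eef_rot: [[0.345, 0.939, -0.002], [0.939, -0.345, 0.0], [-0.001, -0.002, -1.0]]
wrist_force: [-0.3, 0.1, -5.7]
grip_width: 0.0131
grip_force: 87.9
```

Request:
move_arm:
  steps:
    - [0,0,-0.1,0,0,0]
    - [0,0,-0.1,0,0,0]
    - [0,0,-0.1,0,0,0]
    - [0,0,-0.1,0,0,0]
    - [0,0,0,0,0,0]
    - [0,0,0,0,0,0]

```text
time: 8.93
tool_pos: [0.6636, -0.0377, 0.2503]
eef_rot: [[0.345, 0.939, 0.0], [0.939, -0.345, -0.0], [0.0, 0.0, -1.0]]
wrist_force: [1.0, 0.0, -7.5]
grip_width: 0.0134
grip_force: 88.1
```

```bash
python3 - <<'E'
from kf import *
snap('side','d5');snap('scene','s5')
o=arm.get_obs();print(o['time'],o['tool_pos'],o['wrist_force'],o['ft_torque'],o['grip_width'])
print(kfit(['s5','d5'],[.66,-.04],.112,.145))
E
```

```text
9.0333 [ 0.66356799 -0.0377242   0.25027211] [ 0.34936139 -0.42244672 -5.4955383 ] [ 0.00606954 -0.01209586 -0.04176907] 0.013717396571453992
(array([ 0.66285603, -0.03874449]), 1468)
```

Request:
move_arm:
  steps:
    - [0,0,-0.05,0,0,0]
    - [0,0,-0.05,0,0,0]
    - [0,0,0,0,0,0]
    - [0,0,0,0,0,0]

```text
time: 9.37
tool_pos: [0.6635, -0.0376, 0.2492]
eef_rot: [[0.345, 0.939, -0.0], [0.939, -0.345, 0.0], [0.0, -0.0, -1.0]]
wrist_force: [-1.4, 1.1, -2.3]
grip_width: 0.0135
grip_force: 88.2
```

Request:
move_arm:
  steps:
    - [0,0,-0.05,0,0,0]
    - [0,0,-0.05,0,0,0]
    - [0,0,0,0,0,0]
    - [0,0,0,0,0,0]

```text
time: 9.7
tool_pos: [0.6639, -0.0378, 0.249]
eef_rot: [[0.345, 0.939, 0.001], [0.939, -0.345, -0.0], [0.0, 0.001, -1.0]]
wrist_force: [-3.1, -0.1, 6.3]
grip_width: 0.0135
grip_force: 89.2
```

Contact made. I'll relax the press, lower the grip force and open.

Request:
move_arm:
  steps:
    - [0,0,0.08,0,0,0]
    - [0,0,0,0,0,0]
    - [0,0,0,0,0,0]
  grip_force: 20

```text
time: 9.95
tool_pos: [0.6638, -0.0377, 0.2491]
eef_rot: [[0.345, 0.939, 0.001], [0.939, -0.345, -0.0], [0.0, 0.001, -1.0]]
wrist_force: [-1.4, 0.3, 2.8]
grip_width: 0.0132
grip_force: 88.7
```

Request:
move_arm:
  steps:
    - [0,0,0,0,0,0]
    - [0,0,0,0,0,0]
    - [0,0,0,0,0,0]
  claw: 3.5

```text
time: 10.2
tool_pos: [0.6637, -0.0378, 0.2488]
eef_rot: [[0.345, 0.939, 0.0], [0.939, -0.345, -0.0], [0.0, 0.0, -1.0]]
wrist_force: [-0.2, -0.5, 0.1]
grip_width: 0.0349
grip_force: 0.0
```

Request:
move_arm:
  steps:
    - [0,0,0.5,0,0,0]
    - [0,0,1,0,0,0]
    - [0,0,1.5,0,0,0]
    - [0,0,2,0,0,0]
    - [0,0,2,0,0,0]
    - [-1,0,2,0,0,0]
    - [-2,0,1,0,0,0]
    - [-2,0,1,0,0,0]

```text
time: 10.87
tool_pos: [0.6136, -0.0377, 0.361]
eef_rot: [[0.345, 0.939, 0.002], [0.939, -0.345, -0.0], [0.001, 0.002, -1.0]]
wrist_force: [-0.9, 0.2, -0.3]
grip_width: 0.035
grip_force: 0.0
```

```bash
python3 - <<'E'
from kf import *
snap('side','d6');snap('scene','s6');snap('wrist','w6')
o=arm.get_obs();print(o['time'],o['tool_pos'],o['wrist_force'],o['grip_width'])
print(kfit(['s6','d6'],[.66,-.04],.112,.145))
W=np.vstack([world('s6'),world('d6')])
g=W[(np.hypot(W[:,0]-.663,W[:,1]+.038)<.08)&(W[:,2]>.25)&(W[:,2]<.28)];print('bar',g.mean(0),np.ptp(g,0),len(g))
a=[np.load(f'pics/{f}.npz')['im'] for f in('d6','s6','w6')]
r=lambda a,x,y,w,h:cv2.resize(a[y:y+h,x:x+w],(400,300),interpolation=cv2.INTER_CUBIC)
c=np.vstack([np.hstack([r(a[0],280,90,240,180),r(a[1],120,150,240,180)]),np.hstack([r(a[2],0,0,640,480),r(a[2],300,200,200,150)])])
cv2.imwrite('pics/c6.png',cv2.convertScaleAbs(c,alpha=1.4))
E
```

```text
11.0167 [ 0.61343476 -0.03777716  0.36127478] [-0.85275687 -0.82309474  0.22702305] 0.03534486647061293
(array([ 0.6634937 , -0.03899002]), 1482)
bar [ 0.66253682 -0.03694442  0.27085655] [0.05215627 0.126496   0.02965242] 627
```

View pics/c6.png

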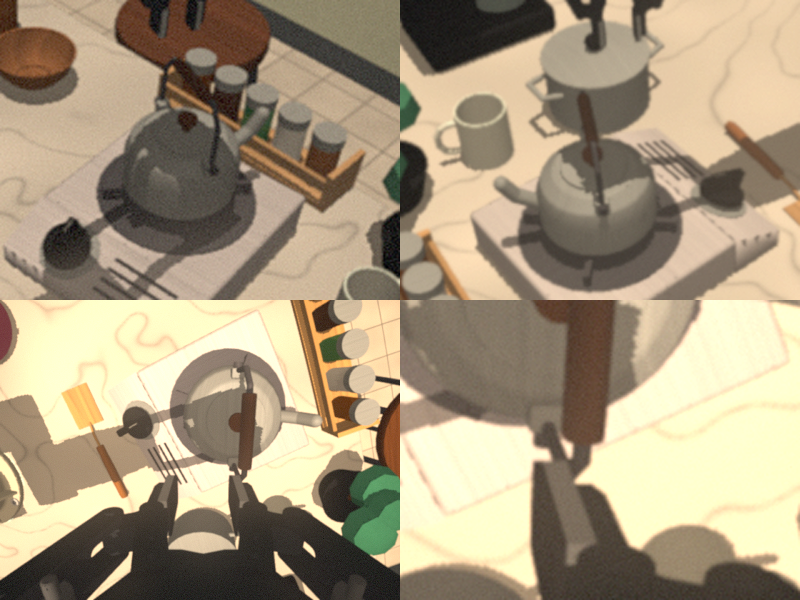

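The kettle stands centred at (0.6635, -0.039). The bar at (0.6625, -0.037) is above the axis, so the handle is upright. The knob is at about (219,197) in the full wrist picture, bar pointing up the slope. Next I'll locate the knob axis from the depth clouds.

```bash
python3 - <<'E'
from kf import *
y=.108;R=cv2.Rodrigues(np.array([0,0,y]))[0];O=np.array([.6225,-.0444,0])
n=np.array([-.407,0,.914]);xs=np.array([.914,0,.407]);P0=np.array([-.125,.055,.052])
B=np.c_[xs,[0,1,0],n]
for f in('w6','s6','d6','s0','d0'):
    w=(world(f)-O)@R; q=(w-P0)@B
    c=q[(abs(q[:,0])<.044)&(abs(q[:,1])<.12)&(abs(q[:,1])>.04)&(abs(q[:,2])<.01)]
    b=q[(abs(q[:,0])<.06)&(abs(q[:,1])<.06)&(q[:,2]>.040)&(q[:,2]<.06)]
    dsk=q[(abs(q[:,0])<.06)&(abs(q[:,1])<.06)&(q[:,2]>.014)&(q[:,2]<.03)]
    if len(b)<5: print(f,len(b));continue
    m=b[:,:2].mean(0);v=np.linalg.svd(b[:,:2]-m,full_matrices=False)[2][0]
    print(f,'console h',np.median(c[:,2]).round(4),'bar',m.round(4),'mid',((b.min(0)+b.max(0))/2).round(4),np.ptp(b,0).round(3),'dir',np.arctan2(v[1],v[0]).round(3),len(b),'top',np.percentile(b[:,2],90).round(4),'disc mid',((np.percentile(dsk,1,axis=0)+np.percentile(dsk,99,axis=0))/2).round(4))
g=np.array([-.1425,.055,.0913]);print('knob_grip',R@g+O,'n',R@n)
E
```

```text
w6 console h -0.0006 bar [0.0072 0.002 ] mid [0.0027 0.0019 0.0445] [0.063 0.016 0.009] dir -3.09 502 top 0.0479 disc mid [0.0046 0.0018 0.0213]
s6 console h 0.0021 bar [0.0073 0.0052] mid [0.0053 0.0034 0.0462] [0.063 0.017 0.012] dir 0.021 130 top 0.051 disc mid [0.0053 0.004  0.0219]
d6 console h -0.0005 bar [ 0.0011 -0.0017] mid [ 0.0023 -0.0003  0.0457] [0.062 0.018 0.011] dir -3.087 188 top 0.0494 disc mid [ 0.0011 -0.0009  0.0219]
s0 console h 0.002 bar [0.0074 0.0053] mid [0.0032 0.0042 0.0476] [0.065 0.017 0.014] dir 0.01 128 top 0.0508 disc mid [0.005  0.0037 0.0218]
d0 console h -0.0006 bar [ 0.0015 -0.0019] mid [ 0.0018 -0.0014  0.0459] [0.061 0.017 0.012] dir -3.097 193 top 0.0493 disc mid [ 0.001  -0.0009  0.0219]
knob_grip [ 0.47490179 -0.00508055  0.0913    ] n [-0.40462868 -0.0438706   0.914     ]
```

The knob bar fits the model: 62 × 16 mm, top at 48 mm. knob_grip is at about (0.4774, -0.0031, 0.0925) with the axis (-0.405, -0.044, 0.914). I'll turn and tilt the tool to match.

Request:
move_arm:
  steps:
    - [-1.18,0.25,-0.3,0,0,-0.122]
    - [-1.18,0.25,-0.3,0,0,-0.122]
    - [-1.18,0.25,-0.3,0,0,-0.122]
    - [-1.18,0.25,-0.3,0,0,-0.122]
    - [-1.18,0.25,-0.3,0,0,-0.122]
    - [-1.18,0.25,-0.3,0,0,-0.122]
    - [-1.18,0.25,-0.3,0,0,-0.122]
    - [-1.18,0.25,-0.3,0,0,-0.122]
  claw: 4.5

```text
time: 11.68
tool_pos: [0.5192, -0.0176, 0.3345]
eef_rot: [[0.972, 0.235, -0.0], [0.235, -0.972, 0.0], [-0.0, -0.0, -1.0]]
wrist_force: [0.4, 0.3, -0.0]
grip_width: 0.0451
grip_force: 0.0
```

Request:
move_arm:
  steps:
    - [-1.18,0.25,-0.5,0,0,-0.124]
    - [-1.18,0.25,-0.5,0.0125,-0.104,0]
    - [-1.18,0.25,-0.5,0.0125,-0.104,0]
    - [-1.18,0.25,-1,0.0125,-0.104,0]
    - [-1.18,0.25,-1,0.0125,-0.104,0]
    - [0,0,0,0,0,0]
    - [0,0,0,0,0,0]

```text
time: 12.27
tool_pos: [0.4577, -0.0052, 0.2983]
eef_rot: [[0.908, 0.118, 0.401], [0.108, -0.993, 0.049], [0.404, -0.001, -0.915]]
wrist_force: [0.4, -0.5, 0.6]
grip_width: 0.0455
grip_force: 0.0
```

Request:
move_arm:
  steps:
    - [0.03,0,-2.75,0,0,0]
    - [0.03,0,-2.75,0,0,0]
    - [0.03,0,-2.75,0,0,0]
    - [0.03,0,-2.75,0,0,0]
    - [0.03,0,-2.75,0,0,0]
    - [0.03,0,-2.75,0,0,0]
    - [0,0,0,0,0,0]

```text
time: 12.85
tool_pos: [0.4615, -0.005, 0.131]
eef_rot: [[0.91, 0.119, 0.398], [0.108, -0.993, 0.049], [0.401, -0.002, -0.916]]
wrist_force: [-0.8, 0.7, 0.1]
grip_width: 0.0447
grip_force: 0.0
```

```bash
python3 - <<'E'
from h import *
snap('wrist','w7');o=arm.get_obs();T=np.array(o['tool_pos']);Rt=np.array(o['eef_rot']);print(T)
w=world('w7');n=np.array([-.4046,-.0439,.914]);K=np.array([.4774,-.0031,.0925]);xs=np.array([.908,.108,.404]);ys=np.cross(n,xs)
q=(w-K)@np.c_[xs,ys,n]; b=q[(abs(q[:,0])<.05)&(abs(q[:,1])<.04)&(q[:,2]>-.004)&(q[:,2]<.012)]
print('bar rel to K',b.mean(0),b.min(0),b.max(0),len(b)); print('tool offset',(T-K)@np.c_[xs,ys,n])
im=np.load('pics/w7.npz')['im'];cv2.imwrite('pics/w7b.png',cv2.convertScaleAbs(im,alpha=1.5))
E
```

```text
[ 0.46240344 -0.00501366  0.13311431]
bar rel to K [0.00151732 0.00032239 0.00381094] [-0.03201299 -0.00765066 -0.00394886] [0.02993929 0.00825089 0.00686477] 2758
tool offset [ 0.00258463 -0.00031044  0.0432731 ]
```

View pics/w7b.png

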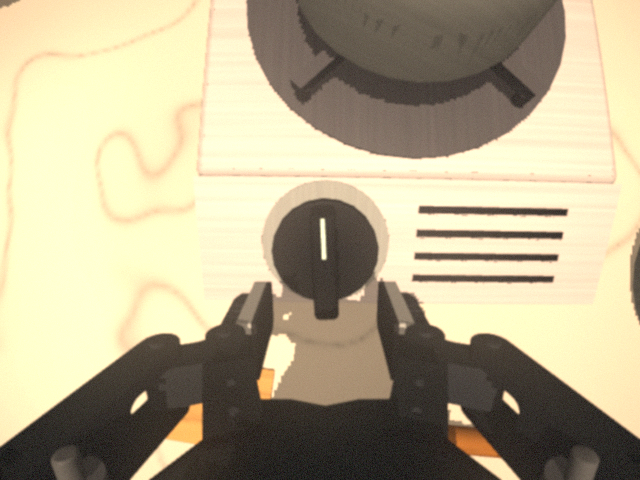

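The knob bar at (325,260) is centred between the fingers and aligned. Descending along the axis and gripping.

Request:
move_arm:
  steps:
    - [0.28,0.03,-0.68,0,0,0]
    - [0.28,0.03,-0.68,0,0,0]
    - [0.28,0.03,-0.68,0,0,0]
    - [0.28,0.03,-0.68,0,0,0]
    - [0.28,0.03,-0.68,0,0,0]
    - [0.28,0.03,-0.68,0,0,0]
    - [0.28,0.03,-0.68,0,0,0]
    - [0.28,0.03,-0.68,0,0,0]

```text
time: 13.57
tool_pos: [0.4851, -0.0028, 0.0804]
eef_rot: [[0.907, 0.119, 0.405], [0.108, -0.993, 0.048], [0.408, 0.0, -0.913]]
wrist_force: [-0.5, 0.0, 0.3]
grip_width: 0.0447
grip_force: 0.0
```

Request:
move_arm:
  steps:
    - [0,0,0,0,0,0]
    - [0,0,0,0,0,0]
    - [0,0,0,0,0,0]
    - [0,0,0,0,0,0]
    - [0,0,0,0,0,0]
  claw: 0
  grip_force: 50

```text
time: 13.98
tool_pos: [0.4844, -0.0025, 0.0809]
eef_rot: [[0.907, 0.119, 0.404], [0.108, -0.993, 0.049], [0.407, -0.001, -0.913]]
wrist_force: [0.7, 5.2, 0.3]
grip_width: 0.0129
grip_force: 53.4
```

Request:
move_arm:
  steps:
    - [0.06,0.05,-0.14,0,0,0]
    - [0.06,0.01,-0.14,0,0,0]
    - [0.06,0.01,-0.14,0,0,0]
    - [0.06,0.01,-0.14,0,0,0]
    - [0.06,0.01,-0.14,0,0,0]
    - [0.06,0.01,-0.14,0,0,0]
    - [0,0,0,0,0,0]
    - [0,0,0,0,0,0]

```text
time: 14.65
tool_pos: [0.488, -0.0017, 0.0731]
eef_rot: [[0.906, 0.119, 0.406], [0.108, -0.993, 0.049], [0.408, -0.0, -0.913]]
wrist_force: [-15.3, 2.3, 31.7]
grip_width: 0.0125
grip_force: 58.7
```

The knob is fully in, with 35 N along its axis. I'll ease off a little and turn it.

Request:
move_arm:
  steps:
    - [-0.015,0,0.035,0,0,0]
    - [0,0,0,-0.0486,-0.0056,0.1096]
    - [0,0,0,-0.0486,-0.0056,0.1096]
    - [0,0,0,-0.0486,-0.0056,0.1096]
    - [0,0,0,-0.0486,-0.0056,0.1096]

```text
time: 15.07
tool_pos: [0.4874, -0.0008, 0.073]
eef_rot: [[0.747, 0.529, 0.403], [0.56, -0.827, 0.05], [0.36, 0.188, -0.914]]
wrist_force: [-10.9, 12.6, 24.5]
grip_width: 0.0127
grip_force: 57.5
```

```bash
python3 - <<'E'
from h import *
o=arm.get_obs();n=np.array([-.405,-.047,.913]);print(o['tool_pos'],np.array(o['wrist_force'])@n,o['wrist_force'],np.array(o['ft_torque'])@n,o['grip_width'],o['joints'])
E
```

```text
[ 0.48738359 -0.00080228  0.07303664] 26.176951057782194 [-10.88118469  12.57633006  24.49195922] -0.060021396852179734 0.012743629254906004 [-0.05538456  0.26671424  2.34346043  0.54505405  0.13934623  0.38446017]
```

Request:
move_arm:
  steps:
    - [0,0.05,0,-0.0486,-0.0056,0.1096]
    - [0,0.03,0,-0.0486,-0.0056,0.1096]
    - [0,0,0,-0.0486,-0.0056,0.1096]
    - [0,0,0,-0.0486,-0.0056,0.1096]
    - [0,0,0,0,0,0]

```text
time: 15.48
tool_pos: [0.4864, 0.0002, 0.0726]
eef_rot: [[0.417, 0.816, 0.401], [0.88, -0.473, 0.049], [0.23, 0.332, -0.915]]
wrist_force: [-14.0, 11.4, 26.4]
grip_width: 0.0125
grip_force: 57.8
```

```bash
cat > st.py <<'E'
from h import *
o=arm.get_obs();n=np.array([-.405,-.047,.913]);r=np.array(o['eef_rot'])
xs=np.array([.906,.108,.408]);print(o['time'],np.array(o['tool_pos']).round(4),'F',np.array(o['wrist_force']).round(1),'ax',np.array(o['wrist_force'])@n,'T',np.array(o['ft_torque'])@n,'joints',np.array(o['joints']).round(2),'turn',np.arctan2(np.cross(n,xs)@r[:,0],xs@r[:,0]))
E
python3 st.py
```

```text
15.4833 [4.864e-01 2.000e-04 7.260e-02] F [-14.   11.4  26.4] ax 29.225298412050638 T 0.038212610662267235 joints [-0.05  0.27  2.34  0.53  0.14 -0.08] turn 0.9684046417363241
```

Request:
move_arm:
  steps:
    - [-0.02,0.05,0.02,-0.0486,-0.0056,0.1096]
    - [-0.02,0.02,0.01,-0.0486,-0.0056,0.1096]
    - [0,0,0,-0.0486,-0.0056,0.1096]
    - [0,0,0,-0.0486,-0.0056,0.1096]
    - [0,0,0,-0.0486,-0.0056,0.1096]
    - [0,0,0,0,0,0]

```text
time: 15.98
tool_pos: [0.4848, 0.0007, 0.072]
eef_rot: [[-0.116, 0.909, 0.399], [0.993, 0.106, 0.048], [0.001, 0.402, -0.916]]
wrist_force: [-14.8, 6.4, 19.4]
grip_width: 0.0127
grip_force: 57.0
```

```bash
python3 st.py
```

```text
15.9833 [0.4848 0.0007 0.072 ] F [-14.8   6.4  19.4] ax 23.454933246507178 T -0.009517504027713126 joints [-0.05  0.27  2.35  0.51  0.14 -0.66] turn 1.5682824002282119
```

Request:
move_arm:
  steps:
    - [0,0,0,-0.0243,-0.0028,0.0548]
    - [0,0,0,-0.0243,-0.0028,0.0548]
    - [0,0,0,0,0,0]

```text
time: 16.23
tool_pos: [0.4846, 0.0006, 0.0719]
eef_rot: [[-0.219, 0.89, 0.399], [0.975, 0.218, 0.047], [-0.045, 0.399, -0.916]]
wrist_force: [-14.1, 4.9, 19.7]
grip_width: 0.0126
grip_force: 57.6
```

```bash
python3 st.py
```

```text
16.2333 [0.4846 0.0006 0.0719] F [-14.1   4.9  19.7] ax 23.467413284913746 T -0.7426804444798434 joints [-0.05  0.27  2.35  0.51  0.14 -0.77] turn 1.6824681727810715
```

The end stop is reached: torque -0.74 N m at about 1.65 rad. Release and retreat.

Request:
move_arm:
  steps:
    - [0,0,0,0,0,0]
    - [0,0,0,0,0,0]
    - [0,0,0,0,0,0]
    - [0,0,0,0,0,0]
  claw: 3.5
  grip_force: 20

```text
time: 16.57
tool_pos: [0.4876, -0.0005, 0.0727]
eef_rot: [[-0.216, 0.889, 0.404], [0.975, 0.216, 0.045], [-0.047, 0.403, -0.914]]
wrist_force: [0.5, -0.4, 0.8]
grip_width: 0.0351
grip_force: 0.0
```

Request:
move_arm:
  steps:
    - [-0.2,-0.02,0.45,0,0,0]
    - [-0.4,-0.05,0.9,0,0,0]
    - [-0.6,-0.07,1.4,0,0,0]
    - [-0.8,-0.1,1.8,0,0,0]
    - [-0.8,-0.1,1.8,0,0,0]
    - [-0.8,-0.1,1.8,0,0,0]
    - [-0.8,-0.1,1.8,0,0,0]
    - [0,0,0,0,0,0]

```text
time: 17.23
tool_pos: [0.4439, -0.006, 0.175]
eef_rot: [[-0.215, 0.888, 0.407], [0.975, 0.216, 0.045], [-0.048, 0.407, -0.912]]
wrist_force: [1.8, -0.7, -0.7]
grip_width: 0.0349
grip_force: 0.0
```

```bash
python3 - <<'E'
from kf import *
snap('side','d8');snap('scene','s8');snap('wrist','w8')
o=arm.get_obs();print(o['time'],o['tool_pos'],o['wrist_force'])
print(kfit(['s8','d8'],[.66,-.04],.112,.145))
W=np.vstack([world('s8'),world('d8')])
g=W[(np.hypot(W[:,0]-.663,W[:,1]+.038)<.06)&(W[:,2]>.255)&(W[:,2]<.28)];print('bar',g.mean(0),len(g))
n=np.array([-.4046,-.0439,.914]);K=np.array([.4774,-.0031,.0925]);xs=np.array([.908,.108,.404]);ys=np.cross(n,xs)
for f in('w8','s8','d8'):
    q=(world(f)-K)@np.c_[xs,ys,n]; b=q[(abs(q[:,0])<.045)&(abs(q[:,1])<.045)&(q[:,2]>-.006)&(q[:,2]<.012)]
    if len(b)>9: m=b[:,:2].mean(0);v=np.linalg.svd(b[:,:2]-m,full_matrices=False)[2][0];print(f,m,'dir',np.arctan2(v[1],v[0]),len(b),np.percentile(b[:,2],90))
a=[np.load(f'pics/{f}.npz')['im'] for f in('d8','s8','w8')]
r=lambda a,x,y,w,h:cv2.resize(a[y:y+h,x:x+w],(400,300),interpolation=cv2.INTER_CUBIC)
c=np.vstack([np.hstack([r(a[0],0,0,640,480),r(a[1],0,0,640,480)]),np.hstack([r(a[2],0,0,640,480),r(a[0],260,90,240,180)])])
cv2.imwrite('pics/c8.png',cv2.convertScaleAbs(c,alpha=1.4))
E
```

```text
17.3833 [ 0.44362103 -0.00575977  0.17210475] [-0.00857473  0.45566008  0.82808493]
(array([ 0.66338426, -0.03891169]), 1464)
bar [ 0.6621814  -0.03770981  0.27207997] 586
w8 [-0.00151387  0.00262405] dir -1.5031562571575594 1894 0.005005364610638102
s8 [0.00303831 0.00323637] dir 1.6654978037603032 176 0.007475790012359655
d8 [-0.00170568 -0.00452765] dir -1.5030031743341419 194 0.006332727348066887
```

View pics/c8.png

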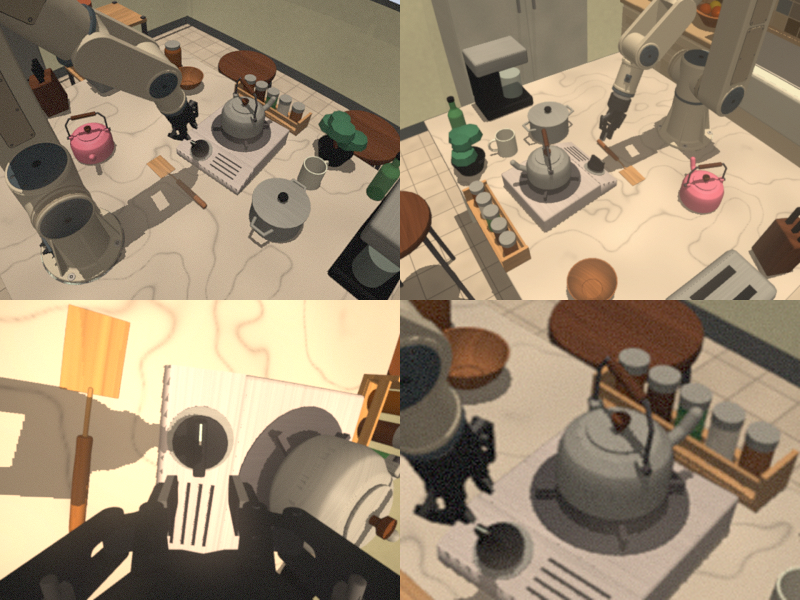

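The knob has turned to about 1.65 rad, with its white line pointing left, and it has sprung back out. The kettle is centred with its handle upright, and the pot, mug and spatula look unmoved.

```bash
python3 -c "
from bench import arm
print(arm.close_job())"
```

```text
the job is handed in; nothing more can be done
None
```

I handed the job in at about 17 s: the kettle is centred on the burner grate with its handle upright, the knob was turned to its end stop and sprang back out, and the pot, mug and spatula look unmoved in the last picture.

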